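Dock the dish carrier and swing its keeper across

TASK

With a fingertip, push the dish carrier by its upright lip along the rails of the dock until it drops level into the locating notches. Then push the black post of the keeper round until the keeper's nose lies fully across the carrier. Only push: do not lift the carrier out of its rails, and leave the small tube, the block, the forceps and the empty beaker where they are.

Things in the scene. Friction and masses are not known exactly. Their poses are not given: they have to be found in the camera images.
- dock: Aluminium dock, fixed, 124 (x) by 260 mm (y from -135 to 125). Origin on the bench, on the rails' centre line; y runs along the rails, the way the carrier must go. Two white rails, tops at z 16 mm, and side walls to z 27 mm (2 mm play each side). Floor between the rails (x -20 to 20) at z 4 mm. The 16 mm notches in the rails take 10 mm feet and stop a slowly pushed carrier; no end stop past them.
- seat (a point): Point on the dock (0, 50, 16 mm in its frame) where the carrier's origin lies when seated; about 3 mm play either way along the rails.
- carrier: Loose grey board 100 x 100 x 10 mm, about 0.3 kg, with a fixed petri dish (top 25 mm above the origin) and an upright lip on its rear (-y) edge. Origin mid underside, axes as the dock's. On its 6 mm feet the origin slides 22 mm above the bench; seated it is at 16 mm. Starts 70 to 120 mm short of the seat. Friction on the pushing finger may hold its rear up until the finger backs off.
- lip (a point): Middle of the rear face of the carrier's lip, the face to push on (looks to -y of the carrier), 22 mm above the carrier's origin. The lip is 44 mm wide, 5 mm thick and its top is 38 mm above the carrier's origin; the dish is no higher than 25 mm.
- keeper (a joint): Flat steel L-shaped lever on an upright pivot at the robot's side of the dock. 0 = open (nose to dock -y, handle arm to -x); grows counter-clockwise from above to the stop at 1.571 = fully across (nose, 40 mm long, to +x over the carrier's edge; handle arm to -y). Stays where left; needs about 1 N at the post. Underside at 28.5 mm: 2.5 mm over a seated carrier, but blocked by one not dropped.
- keeper_hinge_axis (a point): Point on the keeper's upright pivot axis, at dock x = -72, y = 20 mm, 28.5 mm above the bench.
- keeper_post (a point): Mid height of the keeper's black upright post (12 mm in diameter, from 34.5 to 64.5 mm above the bench, 40 mm from the pivot axis, at the end of the handle arm); this point is 49.5 mm above the bench, on the post's axis.
- tube_small: Small capped tube, 22 mm wide, 71 mm tall, standing beyond the dock; origin in the middle of its underside. Leave alone.
- green_rack: Small block with holes for microtubes, 50 x 58 x 27 mm, beyond the dock; origin in the middle of its underside. Leave alone.
- forceps: Forceps, 122 mm long, 8 mm high, lying flat on the robot's side of the dock; origin under their middle. Leave alone.
- beaker_c: Empty beaker, 97 mm wide, 75 mm tall, past the left end of the dock; origin in the middle of its underside. Leave alone.

How it is judged:
On the way, in this order (a step that is already met when the one before it is completed fails the run):
1. the carrier has dropped level into the notches while the keeper is still open (z of carrier in the frame of dock below 0.0185 m and horizontal distance between carrier and seat below 0.007 m and angle between carrier's own z axis and vertical below 0.03 rad and value of joint keeper below 0.6 rad), for 0.1 s.
2. the keeper lies across the carrier (value of joint keeper above 1.35 rad), for 0.1 s.
At the end, for the whole second after the job is handed in: The carrier lies in the notches (origin within 7 mm of the seat in plan, less than 18.5 mm above the bench, tilted less than 0.03 rad), at rest, and the keeper is swung to more than 1.35 rad of its 1.571 (z of carrier in the frame of dock below 0.0185 m and horizontal distance between carrier and seat below 0.007 m and angle between carrier's own z axis and vertical below 0.03 rad and value of joint keeper above 1.35 rad and linear speed of carrier below 0.01 m/s); the robot touches nothing.
It fails at once if the carrier is lifted off its rails (height (world z) of carrier above 0.032 m).
It fails at once if the carrier is tipped up (angle between carrier's own z axis and vertical above 0.2 rad).
It fails at once if a bystander is disturbed (distance of any of tube_small, green_rack, forceps, beaker_c from where it was at the start of the episode above 0.02 m).
It also fails if it takes over 48 s, if anything falls off the work surface, if the arm or the gripper's body presses on something with over 40 N, if the wrist force passes 120 N, or if a joint passes its speed limit or range.

ROBOT

A 7-joint arm with a two-finger parallel gripper is mounted at the origin on the work surface; the furniture and walls round the work are solid. World frame = base frame: x ahead of the robot, y to its left, z up, the work surface at z = 0. Lengths are in m, angles in rad, forces in N, time in s.
With the tool pointing down it reaches from about 0.4 to 0.85 m from the base axis. Payload 4.5 kg.
Tool frame: the origin (TCP) lies between the finger pads; the fingertips stand 25 mm ahead of it and the grasp point (between the pads) lies 6 mm ahead of it (r.tips_ahead is the distance from the TCP to the fingertips, in m); z points along the fingers, y is the direction in which the jaws open and shut (so a half turn about z gives the same grasp; the last joint's range is limited). The gripper opens to 88 mm and grips with 3 to 60 N. Pads are 18 mm wide; open, the fingers measure 123 mm over their backs; the gripper's body (75 mm by 187 mm) begins 45 mm behind the grasp point.
Start: joints at [1.267, 0.689, -0.195, 1.565, 0.157, 0.902, -0.215], TCP at [0.207, -0.59, 0.264] pointing down, gripper open.
Joint ranges: [-3.01, 3.01], [-0.46, 2.08], [-1.47, 1.51], [0.13, 2.56], [-1, 4.14], [0.04, 2.09], [-2.66, 2.66]. Speed limits (rad/s): [2.57, 2.57, 3.14, 3.14, 3.14, 3.14, 3.14].

INTERFACE

Orientations are given as a unit quaternion [x, y, z, w].
In Python, from plant import r, imaging gives the robot as it stands.
- The arm moves only by the tool send_rows, never from a script. Its argument "moves" is one flat list of numbers, 6 for each row, row after row: the shift along the tool's x, y, z in m, then the turn, a rotation vector about the tool's x, y, z in degrees. A call has exactly 5 rows; each row is the pose to reach, as a shift and turn from the pose measured when the call began, along the tool's axes at that moment; what a row does not reach only later rows make up. A row lasts 1/12 s, in which the tool goes at most 41.7 mm and 7.16 degrees, less where a joint would pass 70% of its speed; a pose out of reach is approached as far as the arm can. A call with a gripper value outside its range is refused whole. "claw" is the closure, from -1 (fully open) to 1 (shut), so that 0 is half open, set as the call begins (left out, the last holds). The fingers move at their own pace and stop on an object; "grip_force" is the grip in N (left out, the last holds). Time passes only in rows, so rows that repeat a pose let the fingers close, or fill a call up. It gives the time, the measured TCP pose, the force and the opening at its end, in the units of the state.
- r.get_state(): the state, without advancing time (a new reading comes with each control period).
- imaging.snapshot(name): name is "scene" or "top"; returns a dict with "image" (400x640x3 uint8, red, green, blue), "depth" (400x640 float32, m along the optical axis (not along the pixel's ray), 0 where there is no reading), "mtx" (3x3 intrinsics, pixels), "D" ([k1, k2, p1, p2, k3] as OpenCV has them; the pictures are not rectified), "rvec" (rotation vector, rad) and "tvec" (3), from world to camera coordinates, as OpenCV has them. Camera axes: x right, y down, z forward; pixel columns grow to the right and rows downward; lengths in m; the calibration is good to about 2 mm. A picture is of the moment at which its call begins.
- r.finish_job(): hands the job in, once; it reports no verdict.
Trained networks look in a picture, given as the dict that the camera call returned (one of the last four; its "shot" number tells which), for a name from the list of things; names that differ only in an ending like _2 or _b are one class to them, and where a whole thing is asked for, a point or a joint stands for the part that bears it (a point fixed in the world has none). Each returns a list of dicts, best first, with "score" (0 to 1); they miss things now and then, are a little off and sometimes report something else, mostly with a low value. They report only what shows in the picture. A call takes as long as a camera call.
- imaging.look_for(query, picture): "box" ([centre column, centre row, width, height] as shares, 0 to 1, of the picture: columns of its width, rows of its height, round what is visible of it).
- imaging.silhouettes(query, picture): "pixels" (400x640 bool, what is visible of it) and "box" ([centre column, centre row, width, height] as shares, 0 to 1, of the picture: columns of its width, rows of its height, round what is visible of it).
- imaging.pinpoint(query, picture): "point" ([column, row] as shares, 0 to 1, of the picture: columns of its width, rows of its height: a listed point, or the origin of a listed thing).
The state is a dict: "clock": time; "q": joint angles; "qd": joint speeds; "joint_torque": joint torques, N m; "tool_pos": TCP position; "eef_rot": TCP orientation; "contact_force": force on the tool from outside, world axes, zero at the start; "moment": the same for the moment, N m; "opening": opening from 0.0 (shut) to 1.0 (fully open).
Only numpy, scipy, OpenCV 4.12 (cv2) and the standard library are available. Lean on these libraries where they do the work, as an engineer would, in place of code of your own. Each camera call takes 0.05 s, during which the arm holds its last target.

## Working session

There is one attempt and no reset: what is moved stays moved. The work goes in short steps, Python scripts to look and compute and a tool call to move; the robot and the scene stay as the last step left them, time stands still between calls to the robot, and variables do not carry over. Pictures are saved under pics/ and viewed, and the job is handed in when it is done.

Besides the shell and the picture viewer there is one more tool, called as name(argument=value, ...) on one line, values as JSON. send_rows: Moves the arm, as the interface text tells. Its arguments: {"type":"object","properties":{"moves":{"type":"array"},"claw":{"type":"number"},"grip_force":{"type":"number"}},"required":["moves"]}

```bash
ls; mkdir -p pics; python3 - <<'E'
from plant import r, imaging
import cv2,numpy as np
print(r.get_state()); print(r.tips_ahead)
for n in ["scene","top"]:
    s=imaging.snapshot(n); cv2.imwrite(f"pics/{n}0.png",s["image"][:,:,::-1])
    R,_=cv2.Rodrigues(np.array(s["rvec"])); print(n,"cam at",-R.T@np.array(s["tvec"]).ravel())
    for q in ["seat","lip","keeper_hinge_axis","keeper_post","carrier","dock","tube_small","green_rack","forceps","beaker_c"]:
        p=imaging.pinpoint(q,s)
        for d in p[:2]: print(q,np.round(d["point"],4),round(d["score"],2))
E
```

```text
pics
{'clock': 0.0, 'q': array([ 1.26676775,  0.68996354, -0.19449927,  1.56635307,  0.15728613,
        0.90253298, -0.21512524]), 'qd': array([ 6.74239413e-04,  2.38766631e-04, -8.43101624e-04,  1.00650729e-03,
        1.61575526e-03,  1.82833089e-03,  2.15368360e-05]), 'joint_torque': array([ 1.88676368e-04, -5.27568519e+01, -1.26710437e+00, -1.53432673e+01,
       -5.26467303e-02,  6.40084036e-03,  1.59593210e-04]), 'tool_pos': array([ 0.20689908, -0.58912249,  0.26291999]), 'eef_rot': array([ 9.85764050e-01,  1.68131987e-01, -2.26380062e-04, -9.05851154e-04]), 'contact_force': array([ 0.90773234, -0.46131147, -0.42309046]), 'moment': array([-0.01744746, -0.02928089,  0.0753615 ]), 'opening': 1.0026965886644537}
0.025
scene cam at [ 0.15512417 -0.47012572  0.84818715]
seat [0.5088 0.5802] 0.96
lip [0.6005 0.6475] 0.88
keeper_post [0.4733 0.6755] 0.49
carrier [0.57   0.6272] 0.9
dock [0.5397 0.6215] 0.79
green_rack [0.6369 0.581 ] 0.63
forceps [0.5802 0.7935] 0.65
beaker_c [0.442  0.4733] 0.91
top cam at [ 0.47829822 -0.10419298  0.90594387]
seat [0.5309 0.5595] 0.91
seat [0.6067 0.5497] 0.28
lip [0.6527 0.5508] 0.74
keeper_hinge_axis [0.5544 0.6578] 0.89
keeper_hinge_axis [0.6516 0.5513] 0.16
keeper_post [0.562  0.6985] 0.71
carrier [0.6078 0.5497] 0.58
carrier [0.6244 0.408 ] 0.26
dock [0.5647 0.5577] 0.84
tube_small [0.54   0.4125] 0.45
tube_small [0.5242 0.563 ] 0.17
green_rack [0.625 0.404] 0.91
forceps [0.6752 0.6767] 0.44
beaker_c [0.393 0.506] 0.8
```

View pics/scene0.png

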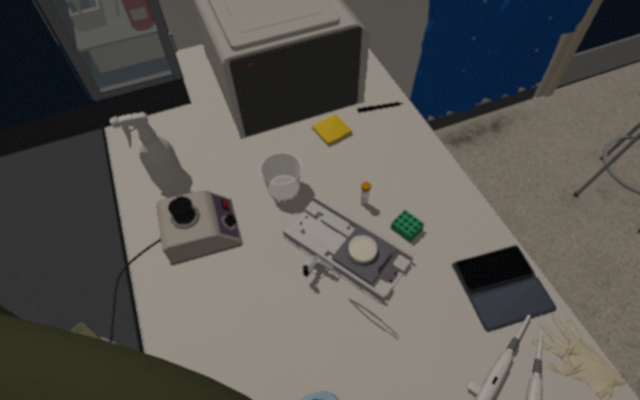

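View pics/top0.png

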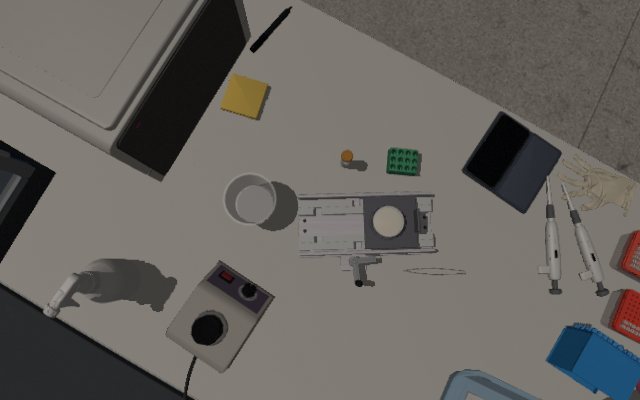

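```bash
cat > h.py <<'E'
import numpy as np,cv2
from scipy.spatial.transform import Rotation as Ro
from scipy.optimize import least_squares
def ray(s,px):
    K=np.array(s["mtx"]);D=np.array(s["D"])
    R,_=cv2.Rodrigues(np.array(s["rvec"]));t=np.array(s["tvec"]).ravel()
    u=cv2.undistortPoints(np.array([[px]],float),K,D)[0,0]
    return -R.T@t, R.T@np.array([u[0],u[1],1])
def atz(s,px,z):
    c,d=ray(s,px); return c+d*(z-c[2])/d[2]
def pin(im,s,q,z,k=0):
    p=im.pinpoint(q,s)
    if len(p)<=k: return None
    p=p[k]; return atz(s,np.array(p["point"])*[640,400],z),p["score"]
def proj(s,P):
    return cv2.projectPoints(np.array(P,float).reshape(-1,3),np.array(s["rvec"],float),np.array(s["tvec"],float),np.array(s["mtx"],float),np.array(s["D"],float))[0].reshape(-1,2)
E
python3 - <<'E'
from plant import r, imaging
from h import *
for n in ["scene","top"]:
    s=imaging.snapshot(n)
    for q,z in [("seat",.016),("lip",.044),("keeper_hinge_axis",.0285),("keeper_post",.0495),("carrier",.022),("dock",0),("tube_small",0),("green_rack",0),("forceps",0),("beaker_c",0)]:
        p=pin(imaging,s,q,z)
        if p: print(n,q,np.round(p[0],4),round(p[1],2))
E
```

```text
scene seat [ 0.5604 -0.1576  0.016 ] 0.9
scene lip [ 0.5587 -0.3162  0.044 ] 0.98
scene keeper_hinge_axis [ 0.4814 -0.1927  0.0285] 0.56
scene keeper_post [ 0.4406 -0.1926  0.0495] 0.78
scene carrier [ 0.5605 -0.2581  0.022 ] 0.77
scene dock [ 0.5523 -0.2111  0.    ] 0.83
scene tube_small [ 0.6716 -0.1783  0.    ] 0.59
scene green_rack [ 0.6772 -0.2991  0.    ] 0.71
scene beaker_c [ 0.594  -0.0024  0.    ] 0.73
top seat [ 0.5508 -0.1631  0.016 ] 0.85
top lip [ 0.5515 -0.311   0.044 ] 0.76
top keeper_hinge_axis [ 0.4797 -0.1916  0.0285] 0.79
top keeper_post [ 0.4397 -0.1975  0.0495] 0.55
top carrier [ 0.553  -0.2575  0.022 ] 0.94
top dock [ 0.5503 -0.2073  0.    ] 0.75
top tube_small [ 0.6725 -0.1759  0.    ] 0.59
top green_rack [ 0.6788 -0.2869  0.    ] 0.65
top forceps [ 0.4547 -0.3398  0.    ] 0.46
top beaker_c [0.5932 0.0046 0.    ] 0.97
```

```bash
cat > ov.py <<'E'
from h import *
def overlay(s,x,y,yaw,fn,cy=None,box=(280,170,460,300),k=4):
    c,sn=np.cos(yaw),np.sin(yaw)
    W=lambda P:np.array([[x+c*a-sn*b,y+sn*a+c*b,z] for a,b,z in P])
    im=cv2.resize(s["image"][box[1]:box[3],box[0]:box[2],::-1],None,fx=k,fy=k,interpolation=cv2.INTER_CUBIC)
    im=np.clip(im.astype(float)*1.3,0,255).astype(np.uint8)
    def poly(P,col,closed=True):
        q=(proj(s,W(P))-[box[0],box[1]]+0.5)*k
        cv2.polylines(im,[np.round(q).astype(int)],closed,col,1)
    poly([(-62,-135,27),(62,-135,27),(62,125,27),(-62,125,27)] if 0 else [(-.062,-.135,.027),(.062,-.135,.027),(.062,.125,.027),(-.062,.125,.027)],(0,0,255))
    if cy is not None: poly([(-.05,cy-.05,.032),(.05,cy-.05,.032),(.05,cy+.05,.032),(-.05,cy+.05,.032)],(0,255,0)); poly([(-.022,cy-.05,.060),(.022,cy-.05,.060),(.022,cy-.045,.060),(-.022,cy-.045,.060)],(0,255,255))
    poly([(-.072,.02,.0345),(-.112,.02,.0345),(-.112,.02,.0645)],(255,0,0),False)
    cv2.imwrite(fn,im)
E
python3 - <<'E'
from plant import imaging
from ov import *
s=imaging.snapshot("top")
overlay(s,.5515,-.2095,0.02,"pics/ov1.png",cy=-.05)
d=s["depth"]
m=imaging.silhouettes("carrier",s)[0];print(m["score"],cv2.minAreaRect(np.argwhere(m["pixels"])[:,::-1].astype(np.float32)))
m=imaging.silhouettes("dock",s)[0];print(m["score"],cv2.minAreaRect(np.argwhere(m["pixels"])[:,::-1].astype(np.float32)))
E
```

```text
0.62 ((391.5558776855469, 221.95553588867188), (53.406776428222656, 56.51979446411133), 88.36341857910156)
0.78 ((365.6559753417969, 237.97189331054688), (93.48561096191406, 134.6478271484375), 87.54597473144531)
```

View pics/ov1.png

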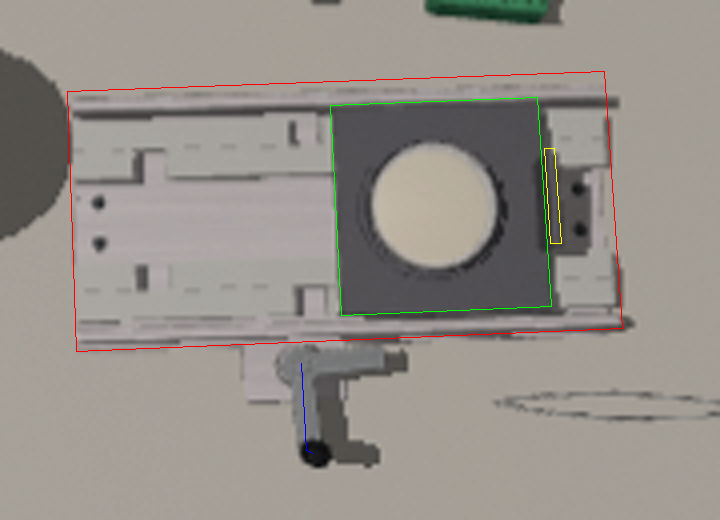

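```bash
python3 - <<'E'
from plant import imaging
from ov import *
s=imaging.snapshot("top")
g=s["image"].mean(2)
print(g[221,355:430:1].astype(int))
m=np.zeros_like(g,bool); m[180:260,340:430]=g[180:260,340:430]<105
n,l=cv2.connectedComponents(m.astype(np.uint8)); 
overlay(s,.5515,-.2095,0.02,"pics/ov2.png",cy=-.05,box=(290,185,370,295),k=7)
overlay(s,.5515,-.2095,0.02,"pics/ov3.png",cy=-.05,box=(355,185,445,275),k=7)
E
```

```text
[129 129 129 129 129 129 129 129 109  65  63  63  62  63  54  61  49  59
 126 139 139 138 138 137 136 137 137 136 135 135 134 135 135 134 133 133
 133 133 132 132 132 131 132 131 130 130 128 124 116  57  31  31  61  62
  62  62  62  62  61  45  41  40  47  68  57  52  63  62  63  63  63  63
  78 123 119]
```

View pics/ov2.png

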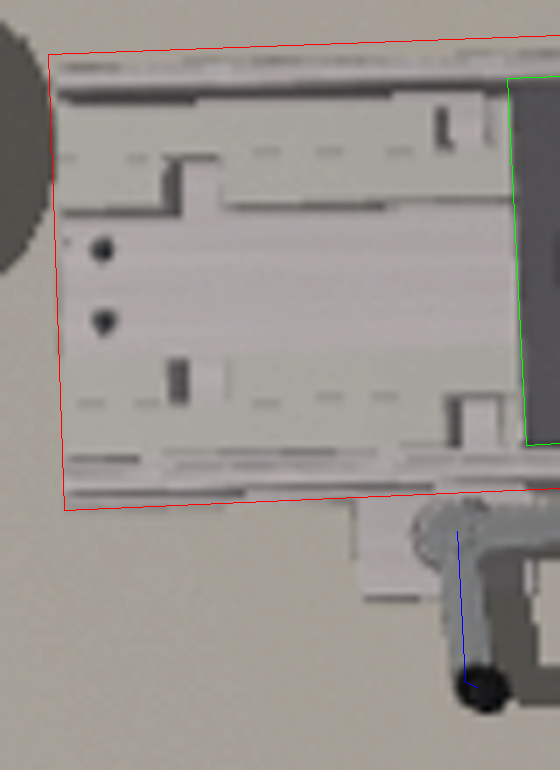

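View pics/ov3.png

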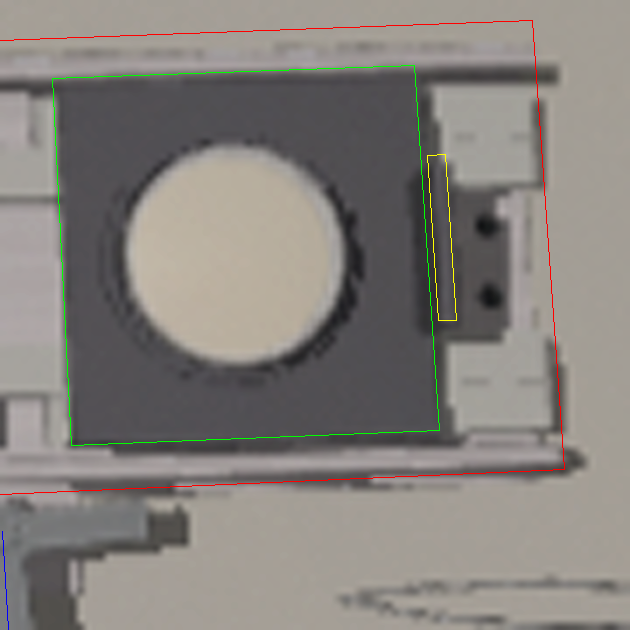

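send_rows(moves=[0.03,-0.009,0.01,0,0,7,0.065,-0.018,0.02,0,0,14,0.1,-0.028,0.03,0,0,21,0.135,-0.038,0.04,0,0,28,0.17,-0.048,0.05,0,0,35], claw=1, grip_force=10)

```text
clock: 2.82
tool_pos: [0.3529, -0.4871, 0.2135]
eef_rot: [0.99, -0.139, 0.0, 0.0]
contact_force: [0.9, -0.2, 0.7]
opening: 0.647
```

```bash
cat > go.py <<'E'
import sys
from plant import r
from h import *
def go(x,y,z,yaw):
    s=r.get_state(); R=Ro.from_quat(s["eef_rot"])
    T=Ro.from_matrix(np.array([[np.cos(yaw),np.sin(yaw),0],[np.sin(yaw),-np.cos(yaw),0],[0,0,-1]]))
    rm=R.as_matrix()
    print("clk",round(s["clock"],2),"pos",np.round(s["tool_pos"],4),"yaw",round(np.degrees(np.arctan2(rm[1,0],rm[0,0])),1),"F",np.round(s["contact_force"],1),"open",round(s["opening"],2),"q",np.round(s["q"],2))
    print("shift",np.round(rm.T@(np.array([x,y,z])-s["tool_pos"]),4),"rot",np.round((R.inv()*T).as_rotvec(degrees=True),2))
a=[float(v) for v in sys.argv[1:5]]; go(a[0],a[1],a[2],np.radians(a[3]))
E
python3 go.py .5535 -.345 .15 -88.9
```

```text
clk 2.82 pos [ 0.3529 -0.4871  0.2135] yaw -16.0 F [ 0.9 -0.2  0.7] open 0.65 q [ 0.86  0.72  0.01  1.7  -0.01  0.73 -0.97]
shift [ 0.1536 -0.192   0.0635] rot [-1.000e-02 -4.000e-02  7.288e+01]
```

send_rows(moves=[0.015,-0.02,0.005,0,0,-7,0.03,-0.04,0.01,0,0,-14,0.045,-0.06,0.02,0,0,-21,0.06,-0.08,0.03,0,0,-28,0.075,-0.1,0.035,0,0,-35])

```text
clock: 3.23
tool_pos: [0.4532, -0.4105, 0.1775]
eef_rot: [0.986, 0.168, -0.0, -0.0]
contact_force: [-0.1, 0.0, 0.1]
opening: 0.269
```

```bash
python3 go.py .5535 -.345 .15 91.1
```

```text
clk 3.23 pos [ 0.4532 -0.4105  0.1775] yaw 19.3 F [-0.1  0.   0.1] open 0.27 q [ 0.74  0.78 -0.14  1.69  0.15  0.69 -0.71]
shift [ 0.1163 -0.0286  0.0275] rot [-4.000e-02 -0.000e+00 -7.176e+01]
```

send_rows(moves=[0.015,-0.004,0.005,0,0,-7,0.03,-0.008,0.01,0,0,-14,0.045,-0.012,0.015,0,0,-21,0.06,-0.016,0.02,0,0,-28,0.075,-0.02,0.025,0,0,-35])

```text
clock: 3.65
tool_pos: [0.5181, -0.3664, 0.1523]
eef_rot: [0.888, 0.459, -0.0, -0.0]
contact_force: [0.4, -1.1, -0.2]
opening: 0.002
```

```bash
python3 go.py .5535 -.345 .12 91.1
```

```text
clk 3.65 pos [ 0.5181 -0.3664  0.1523] yaw 54.7 F [ 0.4 -1.1 -0.2] open 0.0 q [ 0.7   0.85 -0.29  1.62  0.33  0.72 -0.37]
shift [0.038  0.0165 0.0323] rot [-2.000e-02 -0.000e+00 -3.642e+01]
```

send_rows(moves=[0.008,0.003,0.005,0,0,-7,0.016,0.006,0.01,0,0,-14,0.024,0.01,0.02,0,0,-21,0.031,0.013,0.028,0,0,-28,0.038,0.016,0.032,0,0,-35])

```text
clock: 4.07
tool_pos: [0.553, -0.3444, 0.1192]
eef_rot: [0.707, 0.707, -0.0, -0.001]
contact_force: [-1.0, 0.9, 0.0]
opening: 0.009
```

```bash
python3 go.py .5535 -.345 .067 91.1; python3 - <<'E'
from plant import imaging
from ov import *
s=imaging.snapshot("scene"); cv2.imwrite("pics/s2.png",cv2.resize(s["image"][190:310,260:440,::-1],None,fx=4,fy=4,interpolation=cv2.INTER_CUBIC))
E
```

```text
clk 4.07 pos [ 0.553  -0.3444  0.1192] yaw 90.0 F [-1.   0.9  0. ] open 0.01 q [ 0.71  0.93 -0.44  1.58  0.52  0.75  0.05]
shift [-0.0006  0.0006  0.0522] rot [-0.09 -0.03 -1.07]
```

View pics/s2.png

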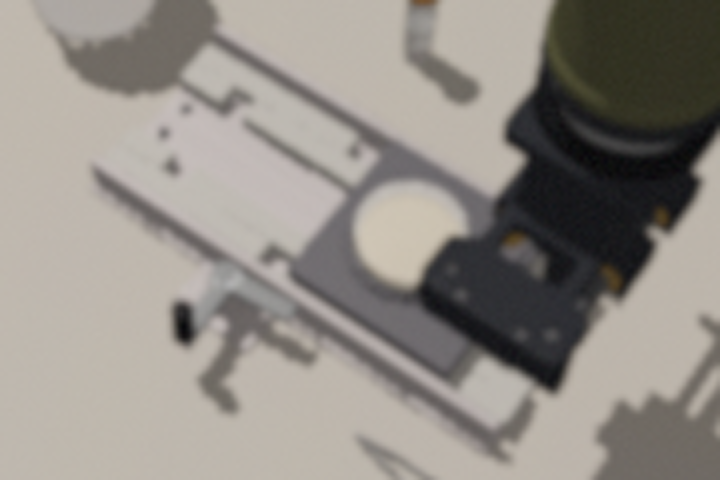

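send_rows(moves=[0,0,0.01,0,0,-1,0,0,0.022,0,0,-1,0,0,0.034,0,0,-1,0,0,0.046,0,0,-1,0,0,0.052,0,0,-1])

```text
clock: 4.53
tool_pos: [0.5527, -0.3429, 0.0644]
eef_rot: [0.699, 0.715, -0.0, -0.002]
contact_force: [0.6, 0.2, 0.3]
opening: 0.003
```

send_rows(moves=[0.003,0,0,0,0,0,0.007,0,0,0,0,0,0.011,0,0,0,0,0,0.015,0,0,0,0,0,0.018,0,0,0,0,0])

```text
clock: 4.95
tool_pos: [0.5529, -0.324, 0.0652]
eef_rot: [0.699, 0.716, 0.0, -0.002]
contact_force: [-0.2, -0.1, -0.6]
opening: 0.007
```

send_rows(moves=[0.002,0,0,0,0,0,0.004,0,0,0,0,0,0.006,0,0,0,0,0,0.008,0,0,0,0,0,0.01,0,0,0,0,0])

```text
clock: 5.37
tool_pos: [0.5529, -0.3152, 0.0656]
eef_rot: [0.699, 0.715, -0.0, -0.001]
contact_force: [0.3, -4.2, 2.7]
opening: 0.003
```

send_rows(moves=[0.005,0,0,0,0,0,0.01,0,0,0,0,0,0.015,0,0,0,0,0,0.02,0,0,0,0,0,0.025,0,0,0,0,0])

```text
clock: 5.78
tool_pos: [0.5523, -0.2895, 0.0656]
eef_rot: [0.699, 0.715, -0.0, -0.001]
contact_force: [0.3, -2.6, 0.9]
opening: 0.007
```

send_rows(moves=[0.005,0,0,0,0,0,0.01,0,0,0,0,0,0.015,0,0,0,0,0,0.02,0,0,0,0,0,0.025,0,0,0,0,0])

```text
clock: 6.2
tool_pos: [0.5516, -0.264, 0.0657]
eef_rot: [0.699, 0.715, -0.0, -0.001]
contact_force: [-0.5, -2.9, -0.1]
opening: 0.002
```

```bash
python3 go.py .5535 -.2185 .065 91.1; python3 - <<'E'
from plant import imaging
from ov import *
s=imaging.snapshot("top"); overlay(s,.5515,-.2095,0.02,"pics/ov5.png",cy=0.003)
E
```

```text
clk 6.2 pos [ 0.5516 -0.264   0.0657] yaw 91.3 F [-0.5 -2.9 -0.1] open 0.0 q [ 0.57  0.97 -0.36  1.72  0.58  0.56 -0.12]
shift [0.0454 0.003  0.0007] rot [-0.1  -0.06  0.23]
```

View pics/ov5.png

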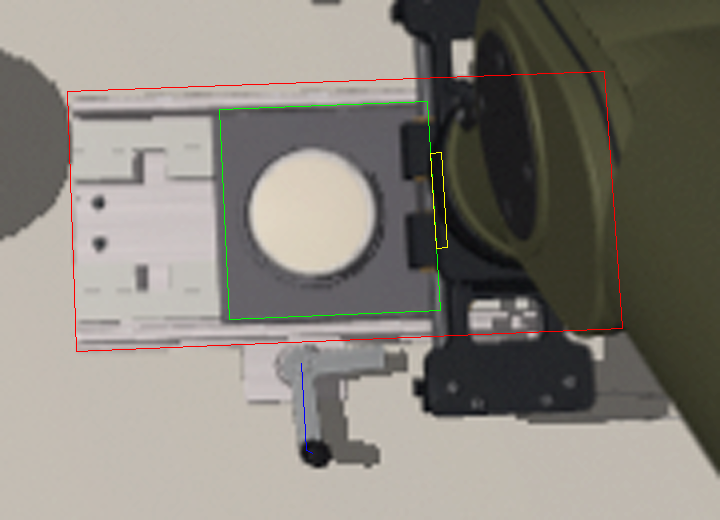

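send_rows(moves=[0.004,0,0,0,0,0,0.008,0,0,0,0,0,0.012,0,0,0,0,0,0.016,0,0,0,0,0,0.02,0,0,0,0,0])

```text
clock: 6.67
tool_pos: [0.5511, -0.2418, 0.0656]
eef_rot: [0.698, 0.716, 0.0, -0.002]
contact_force: [0.5, -1.7, 1.4]
opening: 0.004
```

send_rows(moves=[0.003,0,0,0,0,0,0.006,0,0,0,0,0,0.009,0,0,0,0,0,0.012,0,0,0,0,0,0.014,0,0,0,0,0])

```text
clock: 7.08
tool_pos: [0.5508, -0.2272, 0.0656]
eef_rot: [0.698, 0.716, 0.0, -0.002]
contact_force: [1.5, -1.5, -1.5]
opening: 0.006
```

send_rows(moves=[0.0015,0,0,0,0,0,0.003,0,0,0,0,0,0.004,0,0,0,0,0,0.005,0,0,0,0,0,0.006,0,0,0,0,0])

```text
clock: 7.5
tool_pos: [0.5506, -0.2212, 0.0656]
eef_rot: [0.698, 0.716, 0.0, -0.002]
contact_force: [0.9, -2.8, -0.7]
opening: 0.008
```

send_rows(moves=[0.0006,0,0,0,0,0,0.0012,0,0,0,0,0,0.002,0,0,0,0,0,0.0026,0,0,0,0,0,0.003,0,0,0,0,0])

```text
clock: 7.92
tool_pos: [0.5505, -0.2186, 0.0656]
eef_rot: [0.698, 0.716, 0.0, -0.002]
contact_force: [0.6, -3.3, -0.3]
opening: 0.01
```

```bash
python3 go.py .5535 -.2185 .065 91.1; python3 - <<'E'
from plant import imaging
from ov import *
s=imaging.snapshot("top"); overlay(s,.5515,-.2095,0.02,"pics/ov6.png",cy=0.05)
m=imaging.silhouettes("carrier",s)[0]["pixels"]; d=s["depth"]
# depth of board near front edge and side
for a in [-.04,0,.04]:
  for cy in [.01,.02,.05,.08,.09]:
    x,y=.5515+a-.02*cy,-.2095+cy
    u,v=proj(s,[(x,y,.03)])[0]; u,v=int(round(u)),int(round(v)); zc=np.median(d[v-1:v+2,u-1:u+2])
    c,ra=ray(s,(u,v)); print(a,cy,np.round((c+ra*zc)[2],4))
E
```

```text
clk 7.92 pos [ 0.5505 -0.2186  0.0656] yaw 91.4 F [ 0.6 -3.3 -0.3] open 0.01 q [ 0.49  0.95 -0.34  1.78  0.58  0.51 -0.2 ]
shift [0.0001 0.003  0.0006] rot [-0.12 -0.15  0.31]
-0.04 0.01 0.0254
-0.04 0.02 0.0266
-0.04 0.05 0.0262
-0.04 0.08 0.0255
-0.04 0.09 0.0264
0 0.01 0.0256
0 0.02 0.0254
0 0.05 0.0407
0 0.08 0.0418
0 0.09 0.0289
0.04 0.01 0.1278
0.04 0.02 0.0256
0.04 0.05 0.027
0.04 0.08 0.0256
0.04 0.09 0.0249
```

View pics/ov6.png

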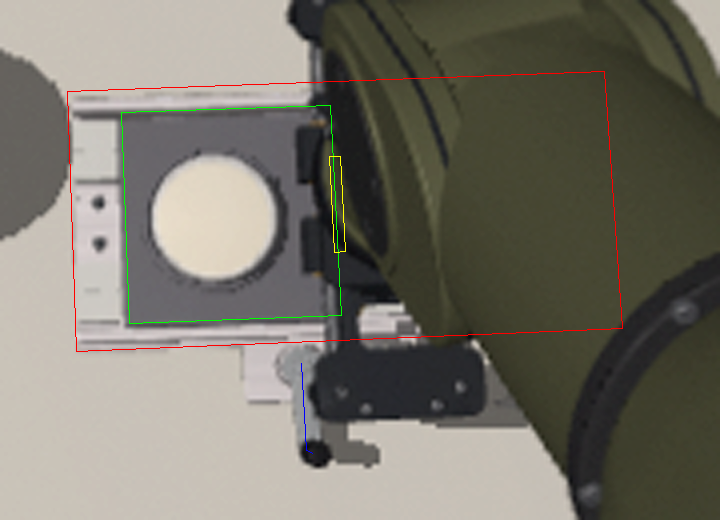

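send_rows(moves=[-0.002,0,0,0,0,0,-0.006,0,0,0,0,0,-0.012,0,0,0,0,0,-0.02,0,0,0,0,0,-0.03,0,0,0,0,0])

```text
clock: 8.43
tool_pos: [0.5513, -0.2488, 0.0656]
eef_rot: [0.698, 0.716, 0.0, -0.002]
contact_force: [0.8, -0.6, -0.9]
opening: 0.002
```

send_rows(moves=[-0.005,0,-0.015,0,0,0,-0.01,0,-0.03,0,0,0,-0.01,0,-0.045,0,0,0,-0.01,0,-0.055,0,0,0,-0.01,0,-0.06,0,0,0])

```text
clock: 8.85
tool_pos: [0.5523, -0.2599, 0.1269]
eef_rot: [0.698, 0.716, 0.001, -0.001]
contact_force: [-1.0, 0.4, -0.9]
opening: 0.004
```

```bash
python3 go.py .44 -.17 .125 136; python3 - <<'E'
from plant import imaging
from ov import *
s=imaging.snapshot("top"); overlay(s,.5515,-.2095,0.02,"pics/ov7.png",cy=0.05)
d=s["depth"]
for a in [-.04,0,.04]:
  for cy in [.01,.02,.05,.08,.09]:
    x,y=.5515+a-.02*cy,-.2095+cy
    u,v=proj(s,[(x,y,.03)])[0]; u,v=int(round(u)),int(round(v)); zc=np.median(d[v-1:v+2,u-1:u+2])
    c,ra=ray(s,(u,v)); print(a,cy,np.round((c+ra*zc)[2],4))
for q,z in [("seat",.016),("carrier",.016),("keeper_hinge_axis",.0285),("keeper_post",.0495)]: print(q,pin(imaging,s,q,z))
E
```

```text
clk 8.85 pos [ 0.5523 -0.2599  0.1269] yaw 91.4 F [-1.   0.4 -0.9] open 0.0 q [ 0.6   0.88 -0.42  1.71  0.52  0.67 -0.08]
shift [ 0.0926 -0.11    0.0022] rot [  0.05  -0.14 -44.61]
-0.04 0.01 0.0264
-0.04 0.02 0.0265
-0.04 0.05 0.0259
-0.04 0.08 0.026
-0.04 0.09 0.0252
0 0.01 0.0268
0 0.02 0.0246
0 0.05 0.0402
0 0.08 0.0403
0 0.09 0.0276
0.04 0.01 0.0258
0.04 0.02 0.0262
0.04 0.05 0.0259
0.04 0.08 0.0256
0.04 0.09 0.0266
seat None
carrier (array([ 0.54995892, -0.15672786,  0.016     ]), 0.86)
keeper_hinge_axis (array([ 0.4778852, -0.1910862,  0.0285   ]), 0.65)
keeper_post (array([ 0.54263592, -0.20654977,  0.0495    ]), 0.62)
```

View pics/ov7.png

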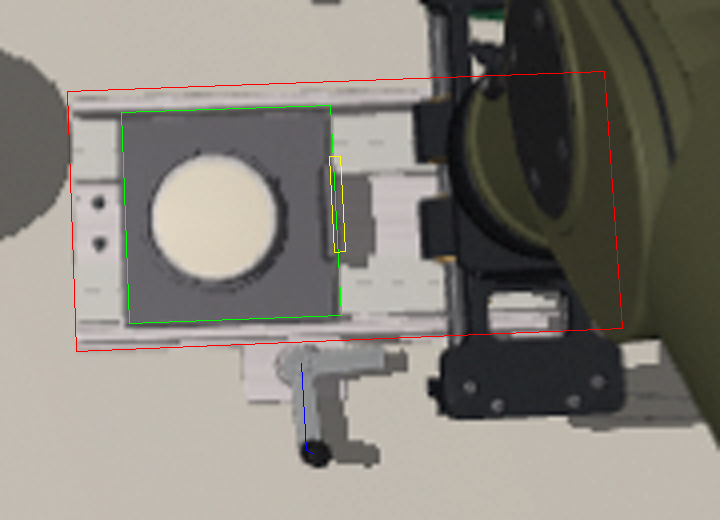

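```bash
python3 go.py .416 -.179 .127 136;  python3 - <<'E'
from plant import imaging
from h import *
s=imaging.snapshot("top"); print(atz(s,(280+315/4-.5,170+453/4-.5),.0645))
E
```

```text
clk 9.1 pos [ 0.5512 -0.2588  0.1248] yaw 91.5 F [-0.3  0.4  0.3] open 0.0 q [ 0.59  0.88 -0.42  1.71  0.52  0.67 -0.08]
shift [ 0.0832 -0.1331 -0.0015] rot [ -0.1   -0.28 -44.53]
[ 0.43894171 -0.19292492  0.0645    ]
```

send_rows(moves=[0.012,-0.019,-0.003,0,0,-7,0.024,-0.038,-0.005,0,0,-14,0.036,-0.057,-0.005,0,0,-21,0.048,-0.076,-0.005,0,0,-28,0.06,-0.095,-0.005,0,0,-35])

```text
clock: 9.57
tool_pos: [0.4535, -0.2005, 0.1298]
eef_rot: [0.448, 0.894, 0.001, -0.003]
contact_force: [0.3, 0.0, -0.2]
opening: 0.007
```

```bash
python3 go.py .416 -.178 .127 136
```

```text
clk 9.57 pos [ 0.4535 -0.2005  0.1298] yaw 126.8 F [ 0.3  0.  -0.2] open 0.01 q [ 0.63  0.79 -0.5   2.05  0.78  0.5   0.19]
shift [ 0.0404 -0.0165  0.0031] rot [-0.02 -0.37 -9.17]
```

send_rows(moves=[0.01,-0.004,0,0,0,-3,0.02,-0.008,0,0,0,-6,0.03,-0.012,0.001,0,0,-9,0.04,-0.016,0.002,0,0,-9,0.04,-0.016,0.002,0,0,-9])

```text
clock: 9.98
tool_pos: [0.4143, -0.1769, 0.1276]
eef_rot: [0.375, 0.927, 0.001, -0.005]
contact_force: [-0.5, -0.6, -0.0]
opening: 0.006
```

```bash
python3 go.py .416 -.178 .067 136; python3 - <<'E'
from plant import imaging
from ov import *
s=imaging.snapshot("top"); overlay(s,.5515,-.2095,0.02,"pics/ov8.png",cy=0.05)
E
```

```text
clk 9.98 pos [ 0.4143 -0.1769  0.1276] yaw 135.9 F [-0.5 -0.6 -0. ] open 0.01 q [ 0.59  0.76 -0.47  2.18  0.89  0.41  0.19]
shift [-0.0026  0.0005  0.0605] rot [-0.11 -0.56 -0.06]
```

View pics/ov8.png

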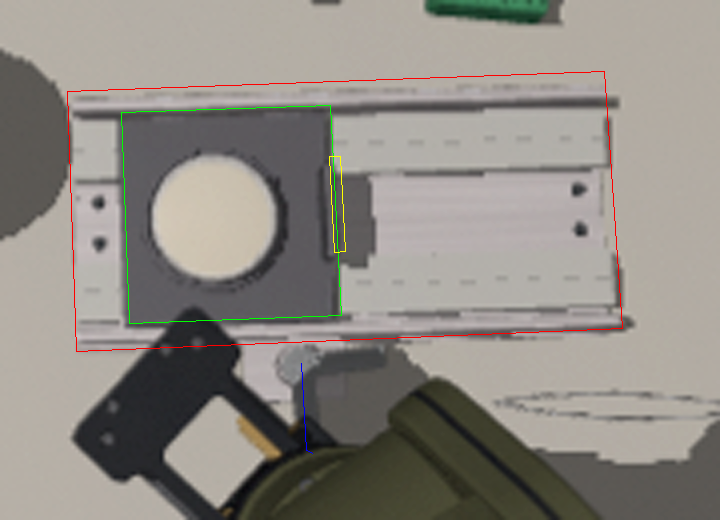

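send_rows(moves=[0,0,0.012,0,0,0,0,0,0.026,0,0,0,0,0,0.04,0,0,0,0,0,0.052,0,0,0,0,0,0.06,0,0,0])

```text
clock: 10.45
tool_pos: [0.4163, -0.1776, 0.0665]
eef_rot: [0.375, 0.927, 0.001, -0.004]
contact_force: [-0.8, 0.2, -0.3]
opening: 0.005
```

```bash
python3 go.py .416 -.178 .067 136
```

```text
clk 10.45 pos [ 0.4163 -0.1776  0.0665] yaw 135.9 F [-0.8  0.2 -0.3] open 0.01 q [ 0.45  0.87 -0.24  2.2   1.1   0.2   0.  ]
shift [-0.0001 -0.0004 -0.0005] rot [-0.07 -0.45 -0.11]
```

send_rows(moves=[-0.004,0,0,0,0,0,-0.008,0,0,0,0,0,-0.012,0,0,0,0,0,-0.016,0,0,0,0,0,-0.02,0,0,0,0,0])

```text
clock: 10.87
tool_pos: [0.4289, -0.1924, 0.0665]
eef_rot: [0.376, 0.927, 0.0, -0.005]
contact_force: [-4.1, 0.3, 0.9]
opening: 0.009
```

send_rows(moves=[-0.004,0,0,0,0,0,-0.008,0,0,0,0,0,-0.012,0,0,0,0,0,-0.016,0,0,0,0,0,-0.02,0,0,0,0,0])

```text
clock: 11.28
tool_pos: [0.4441, -0.2068, 0.0665]
eef_rot: [0.376, 0.927, 0.0, -0.005]
contact_force: [-0.5, 0.1, 0.8]
opening: 0.007
```

```bash
python3 go.py .464 -.225 .067 136; python3 - <<'E'
from plant import imaging
from ov import *
s=imaging.snapshot("scene"); cv2.imwrite("pics/s9.png",cv2.resize(s["image"][190:310,260:440,::-1],None,fx=4,fy=4,interpolation=cv2.INTER_CUBIC))
E
```

```text
clk 11.28 pos [ 0.4441 -0.2068  0.0665] yaw 135.8 F [-0.5  0.1  0.8] open 0.01 q [ 0.58  0.9  -0.39  2.09  0.98  0.36  0.17]
shift [-0.027   0.0008 -0.0008] rot [-0.19 -0.51 -0.2 ]
```

View pics/s9.png

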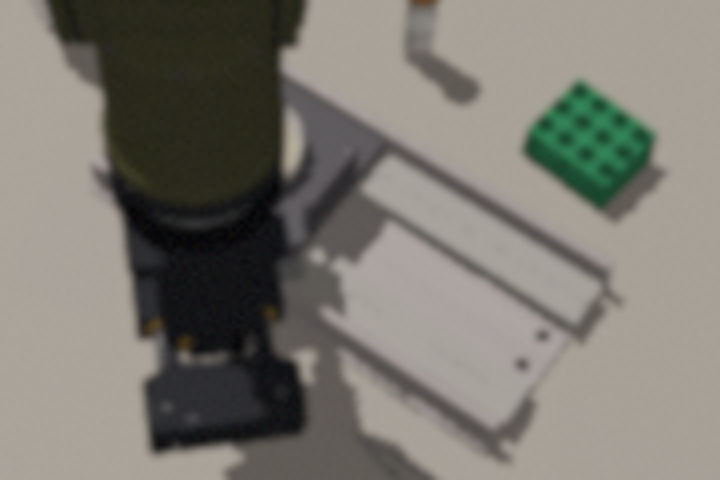

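```bash
python3 - <<'E'
from plant import imaging
from ov import *
s=imaging.snapshot("top"); overlay(s,.5515,-.2095,0.02,"pics/ov9.png",cy=0.05)
E
```

```text
(no output)
```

View pics/ov9.png

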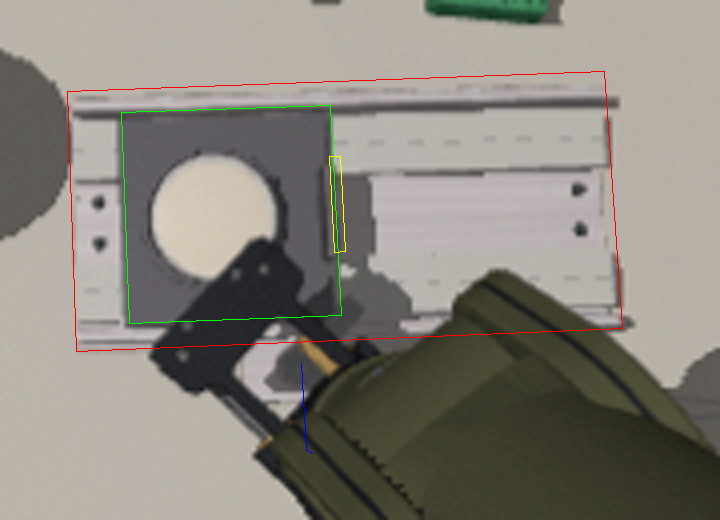

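send_rows(moves=[-0.003,0,0,0,0,0,-0.006,0,0,0,0,0,-0.009,0,0,0,0,0,-0.012,0,0,0,0,0,-0.015,0,0,0,0,0])

```text
clock: 11.8
tool_pos: [0.4563, -0.217, 0.0664]
eef_rot: [0.376, 0.927, 0.001, -0.004]
contact_force: [-0.4, 1.8, 0.9]
opening: 0.004
```

send_rows(moves=[-0.002,0,0,0,0,0,-0.004,0,0,0,0,0,-0.006,0,0,0,0,0,-0.008,0,0,0,0,0,-0.01,0,0,0,0,0])

```text
clock: 12.22
tool_pos: [0.4636, -0.2236, 0.0663]
eef_rot: [0.376, 0.927, 0.001, -0.004]
contact_force: [1.0, 1.8, 0.0]
opening: 0.0
```

```bash
python3 go.py .464 -.225 .067 136; python3 - <<'E'
from plant import imaging
from ov import *
s=imaging.snapshot("top"); overlay(s,.5515,-.2095,0.02,"pics/ov10.png",cy=0.05)
E
```

```text
clk 12.22 pos [ 0.4636 -0.2236  0.0663] yaw 135.8 F [1.  1.8 0. ] open 0.0 q [ 0.63  0.92 -0.45  2.01  0.93  0.44  0.26]
shift [-0.0013 -0.0007 -0.0007] rot [-0.01 -0.47 -0.17]
```

View pics/ov10.png

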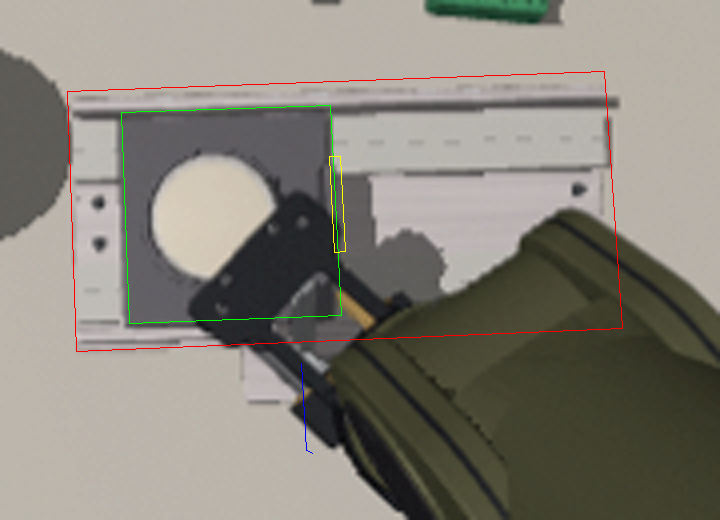

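send_rows(moves=[-0.001,0,0,0,0,0,-0.002,0,0,0,0,0,-0.003,0,0,0,0,0,-0.004,0,0,0,0,0,-0.005,0,0,0,0,0])

```text
clock: 12.68
tool_pos: [0.4667, -0.2246, 0.0662]
eef_rot: [0.375, 0.927, 0.003, -0.005]
contact_force: [-4.1, 9.2, 3.4]
opening: 0.006
```

send_rows(moves=[-0.001,0,0,0,0,0,-0.002,0,0,0,0,0,-0.003,0,0,0,0,0,-0.004,0,0,0,0,0,-0.004,0,0,0,0,0])

```text
clock: 13.1
tool_pos: [0.4669, -0.2246, 0.066]
eef_rot: [0.374, 0.927, 0.004, -0.008]
contact_force: [-7.0, 10.0, 6.0]
opening: 0.001
```

send_rows(moves=[0.004,0,0,0,0,0,0.01,0,0,0,0,0,0.018,0,0,0,0,0,0.026,0,-0.01,0,0,0,0.03,0,-0.03,0,0,0])

```text
clock: 13.52
tool_pos: [0.4439, -0.2039, 0.0959]
eef_rot: [0.374, 0.927, 0.003, -0.01]
contact_force: [0.6, 0.1, 0.7]
opening: 0.006
```

send_rows(moves=[0,0,-0.03,0,0,0,0.01,0,-0.06,0,0,0,0.02,0.03,-0.08,0,0,0,0.03,0.06,-0.09,0,0,0,0.03,0.07,-0.1,0,0,0])

```text
clock: 13.93
tool_pos: [0.4747, -0.1297, 0.1992]
eef_rot: [0.372, 0.928, 0.005, -0.007]
contact_force: [0.9, 0.6, 0.2]
opening: 0.005
```

```bash
python3 go.py .464 -.225 .067 136; python3 - <<'E'
from plant import imaging
from ov import *
s=imaging.snapshot("top"); overlay(s,.5515,-.2095,0.02,"pics/ov11.png",cy=0.05)
E
```

```text
clk 13.93 pos [ 0.4747 -0.1297  0.1992] yaw 136.3 F [0.9 0.6 0.2] open 0.01 q [ 0.59  0.7  -0.67  2.    0.66  0.69  0.31]
shift [-0.0603 -0.0767  0.131 ] rot [ 0.16 -0.98  0.34]
```

View pics/ov11.png

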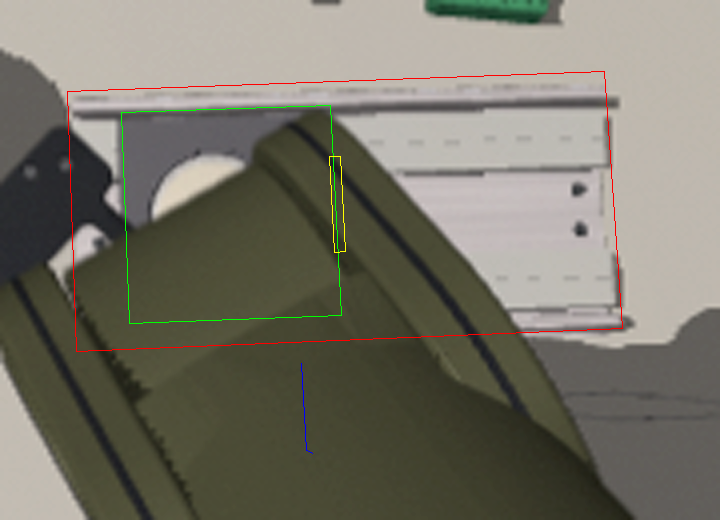

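send_rows(moves=[-0.01,-0.03,-0.02,0,0,0,-0.025,-0.065,-0.04,0,0,0,-0.04,-0.1,-0.05,0,0,0,-0.055,-0.14,-0.06,0,0,0,-0.07,-0.175,-0.06,0,0,0])

```text
clock: 14.4
tool_pos: [0.4054, -0.3086, 0.2602]
eef_rot: [0.372, 0.928, 0.004, -0.005]
contact_force: [1.0, -0.7, 0.6]
opening: 0.006
```

send_rows(moves=[-0.012,-0.03,0,0,0,0,-0.025,-0.06,0,0,0,0,-0.037,-0.09,0,0,0,0,-0.05,-0.12,0,0,0,0,-0.05,-0.12,0,0,0,0])

```text
clock: 14.82
tool_pos: [0.3525, -0.4381, 0.2581]
eef_rot: [0.378, 0.926, 0.0, -0.006]
contact_force: [-0.2, -0.3, -0.3]
opening: 0.012
```

```bash
python3 go.py .464 -.225 .067 136; python3 - <<'E'
from plant import imaging
from ov import *
s=imaging.snapshot("top"); overlay(s,.5515,-.2095,0.02,"pics/ov12.png",cy=0.05)
cv2.imwrite("pics/top12.png",s["image"][:,:,::-1])
E
```

```text
clk 14.82 pos [ 0.3525 -0.4381  0.2581] yaw 135.5 F [-0.2 -0.3 -0.3] open 0.01 q [ 1.25  0.71 -0.77  1.74  0.59  0.95  1.03]
shift [0.0674 0.2309 0.1909] rot [-0.23 -0.68 -0.46]
```

View pics/ov12.png

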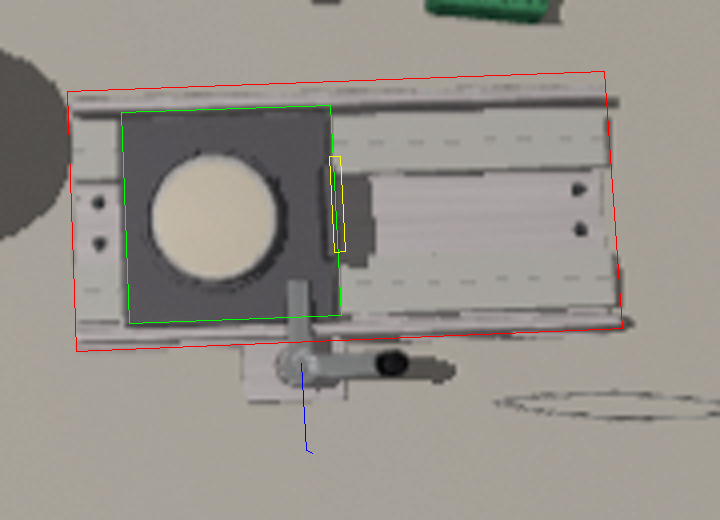

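```bash
python3 - <<'E'
from plant import r,imaging
from h import *
s=imaging.snapshot("top"); d=s["depth"]
for a,cy in [(-.04,.08),(-.04,.09),(.04,.01),(.04,.05),(.04,.09)]:
    x,y=.5515+a-.02*cy,-.2095+cy
    u,v=proj(s,[(x,y,.03)])[0]; u,v=int(round(u)),int(round(v)); zc=np.median(d[v-1:v+2,u-1:u+2])
    c,ra=ray(s,(u,v)); print(a,cy,np.round((c+ra*zc)[2],4))
for q,z in [("tube_small",0),("green_rack",0),("forceps",0),("beaker_c",0),("carrier",.016)]: print(q,pin(imaging,s,q,z))
r.finish_job()
E
```

```text
-0.04 0.08 0.0263
-0.04 0.09 0.0267
0.04 0.01 0.0263
0.04 0.05 0.0252
0.04 0.09 0.0254
tube_small (array([ 0.67683922, -0.17398398,  0.        ]), 0.47)
green_rack (array([ 0.66740262, -0.29534332,  0.        ]), 0.67)
forceps (array([ 0.4584401 , -0.34527481,  0.        ]), 0.54)
beaker_c (array([0.59635652, 0.0048699 , 0.        ]), 0.81)
carrier (array([ 0.55303774, -0.15742129,  0.016     ]), 0.77)
the job is handed in; nothing more can be done
```

View pics/top12.png

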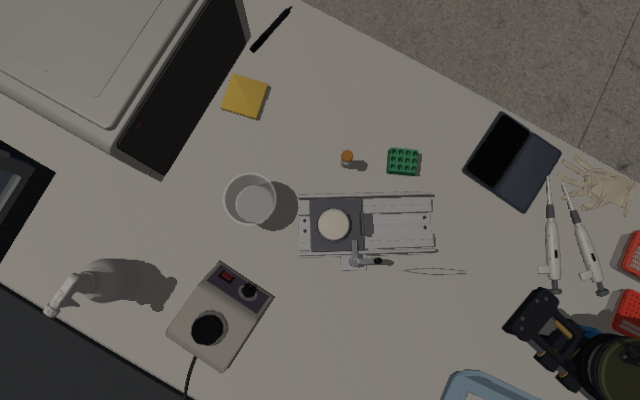

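The carrier is seated in the notches and the keeper is fully across it. I handed the job in at about 15 s; no verdict was reported.

I pushed the carrier about 100 mm by its lip with the shut fingertips and backed off. Then I swung the keeper by its post with one straight diagonal push, until the force rose to about 10–14 N at what I took to be its stop. After that I withdrew the arm.

- **Carrier:** the board's top measured 25–27 mm above the bench at five points. That is level and matches the 26 mm expected when seated. Its outline agreed with the estimated seat to within about 2 mm.
- **Keeper:** in the last top picture the nose lies square across the carrier's edge, with the handle arm pointing to the dock's -y. I judged this by eye and did not measure the angle.
- **Bystanders:** they look unmoved between the first and last top pictures. The network's positions shifted by 3–14 mm. The largest shift was the green block, which stands at the same pixels in both pictures, so I put that down to detector noise.
- **Failed or disagreeing checks:**
  - The keeper-post detector misplaced the post once while the arm was in view, so I used my own reading of the picture.
  - The "seat" detection failed once the carrier covered it.

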